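Seat a flow chip in the corner pocket of an alignment jig

TASK

Push the small white chip cartridge across the bed of the alignment jig until its long side lies flat against the long rail, then slide it along the rail into the corner pocket until it is fully home against the end stop. Only push it with the fingertips: do not lift or tip it, and leave the weight, the dish and the marker pen where they are. Let go and move clear when it is seated.

Things in the scene. Friction and masses are not known exactly. Their poses are not given: they have to be found in the camera images.
- jig: Alignment jig fixed to the desk, turned by up to 0.4 rad: a dark flat bed 130 mm (its x) by 220 mm (its y), 8 mm thick, with aluminium walls 14 mm high on it (tops 22 mm above the desk). Origin at the centre of the underside, on the desk; x points from the robot's side towards the rail, y along the rail towards the pocket (robot's left), z up.
- rail_face (a point): Top edge of the long rail's inner face at mid-length: x = 53, y = 0, z = 22 mm in the jig's frame. The rail is 12 mm thick (x = 53 to 65) and runs the jig's whole length in y at its far side.
- outer_wall (a point): Open end of the pocket's short outer wall, top of its inner face: x = 10, y = 68, z = 22 mm in the jig's frame. The wall (x = 0 to 10, y = 68 to 98) runs parallel to the rail, leaving a pocket 43 mm wide; from this point a lead-in flares away from the rail to about x = -8, y = 54. Axes as the jig's.
- pocket_home (a point): Centre of the chip when fully home, touching rail and end stop: x = 33, y = 73, z = 16 mm in the jig's frame, axes as the jig's. The end stop is a wall at y = 98 to 110, x = 0 to 53. The pocket is open towards -y and above.
- chip_center (a point): Centre (half-way up) of the white chip cartridge, a loose block 40 mm (its x) by 50 mm (its y, the long sides) by 16 mm high, light grey window with a dark zigzag line on top, 35 to 70 g. It starts flat on the jig's bed (top 24 mm above the desk), clear of rail and pocket, turned up to 0.5 rad from the jig; its +y end leads into the pocket.
- chip: The same chip cartridge; origin at the centre of its underside, 8 mm below chip_center, same axes.
- cal_weight: Bystander: brass-coloured check weight with a knob, 30 mm across, 48 mm high, standing on the desk behind the rail. Origin at the centre of its underside.
- petri_1: Bystander: round flat closed dish, about 90 mm across; keep 15 mm clear above the desk over it. It lies on the desk behind the rail. Origin at the centre of its underside.
- marker_black: Bystander: marker pen, 135 mm long (its y), 17 mm thick, lying on the desk on the robot's side of the jig. Origin at the middle of its underside.
There are look-alikes about, which are no part of the job. Leave any turquoise look-alike of the chip alone.

How it is judged:
On the way:
1. the chip lies square against the rail, not yet home (x of chip_center in the frame of pocket_home above -0.004 m and y of chip_center in the frame of pocket_home below -0.015 m and angle between the y axis of chip_center and the y axis of jig, either way round below 0.12 rad), for 0.1 s.
At the end, for the whole second after the job is handed in: The chip lies flat and at rest in the corner pocket, within 3 mm of the end stop and 3.5 mm of the rail, square to the rail within 0.08 rad (x of chip_center in the frame of pocket_home between -0.0035 and 0.0025 m and y of chip_center in the frame of pocket_home between -0.003 and 0.0025 m and z of chip_center in the frame of pocket_home between -0.0025 and 0.0025 m and angle between the y axis of chip_center and the y axis of jig, either way round below 0.08 rad and angle between chip_center's own z axis and vertical below 0.05 rad and distance between chip_center and pocket_home below 0.006 m and linear speed of chip below 0.01 m/s); the robot touches nothing.
It fails at once if the chip is lifted more than 6 mm off the bed (height (world z) of chip_center above 0.022 m).
It fails at once if the chip is tipped (angle between chip_center's own z axis and vertical above 0.25 rad).
It fails at once if a bystander is moved more than 20 mm (distance of any of cal_weight, petri_1, marker_black from where it was at the start of the episode above 0.02 m).
It also fails if it takes over 48 s, if anything falls off the work surface, if the arm or the gripper's body presses on something with over 40 N, if the wrist force passes 120 N, or if a joint passes its speed limit or range.

ROBOT

A 7-joint arm with a two-finger parallel gripper is mounted at the origin on a cart in front of the work surface, level with it; the furniture and walls round the work are solid. World frame = base frame: x ahead of the robot, y to its left, z up, the work surface at z = 0. Lengths are in m, angles in rad, forces in N, time in s.
With the tool pointing down it reaches from about 0.425 to 0.875 m from the base axis. Payload 9.9 kg.
Tool frame: the origin (TCP) lies at the very end of the fingers, on their centre line; the grasp point (between the pads) lies 19 mm behind it; z points along the fingers, y is the direction in which the jaws open and shut (so a half turn about z gives the same grasp; the last joint's range is limited). The gripper opens to 85 mm and grips with 20 to 120 N. Pads are 22 mm wide; open, the fingers measure 114 mm over their backs; the gripper's body (76 mm by 85 mm) begins 54 mm behind the grasp point. The pads swing forward as they close: fully open they stand 13 mm farther back than shut.
Start: joints at [1.255, 0.576, 0.025, 1.437, -0.015, 1.129, -0.057], TCP at [0.155, -0.657, 0.231] pointing down, gripper open.
Joint ranges: [-2.76, 2.76], [-0.34, 2.15], [-1.52, 1.57], [0.19, 2.46], [-1.09, 4.23], [0.17, 1.99], [-2.82, 2.82]. Speed limits (rad/s): [2.22, 2.22, 3.01, 3.01, 3.14, 3.14, 3.14].

INTERFACE

Orientations are given as a 3x3 rotation matrix whose columns are the frame's x, y, z axes.
In Python, from bench import robot gives the robot as it stands.
- The arm moves only by the tool apply_moves, never from a script. Its arguments are lists of equal length, an entry for each row: "xyz": the shift along the tool's x, y, z in mm, a list of three; "turn": the turn, a rotation vector about the tool's x, y, z in rad, a list of three; "gripper": the opening in per cent of the stroke, from 0 (shut) to 100 (fully open). A call has 1 to 12 rows; each row shifts and turns the pose as measured when the row begins, along the tool's axes as they then stand; what a row does not reach is not made up. A row lasts 1/12 s, in which the tool goes at most 41.7 mm and 7.16 degrees, less where a joint would pass 70% of its speed; a pose out of reach is approached as far as the arm can. A call is refused whole if a number of a shift passes 41.7 or a number of a turn 0.125, either way. A call with a gripper value outside its range is refused whole. The fingers move at their own pace and stop on an object; "force" is the grip in N (left out, the last holds). Time passes only in rows, so rows that do not move let the fingers close. It gives the time, the measured TCP pose, the force and the opening at its end, in the units of the state.
- robot.get_state(): the state, without advancing time (a new reading comes with each control period).
- robot.read_camera(name): name is "scene" or "top" or "wrist"; returns a dict with "image" (480x640x3 uint8, blue, green, red), "vfov" (degrees; the focal length in pixels is half the picture's height over the tangent of half this angle, whatever the lens; pixels are square), "cx", "cy" (the principal point, pixels), "k1" (the pictures are not rectified: a ray, as slopes to the right and down, at radius r is drawn at 1 + k1 r^2 times it, then the intrinsics apply), "world_to_cam" (4x4, takes a point from world to camera coordinates); the wrist camera has in their place "T_tool_cam" (4x4, takes a point from camera to tool coordinates, whose origin is the TCP and whose axes are the flange's). Camera axes: x right, y up, looking along -z (the intrinsics and any distortion apply to the point x, -y, -z); pixel columns grow to the right and rows downward; lengths in m; the calibration is good to about 2 mm. A picture is of the moment at which its call begins: read the wrist's pose just before it. There is no depth.
- robot.close_job(): hands the job in, once; it reports no verdict.
The state is a dict: "clock": time; "joint_pos": joint angles; "joint_vel": joint speeds; "tau": joint torques, N m; "position": TCP position; "tcp_rot": TCP orientation; "force": force on the tool from outside, world axes, zero at the start; "moment": the same for the moment, N m; "finger_gap": finger opening in m.
Only numpy, scipy, OpenCV 4.12 (cv2) and the standard library are available. Lean on these libraries where they do the work, as an engineer would, in place of code of your own. Each camera call takes 0.05 s, during which the arm holds its last target.

## Working session

There is one attempt and no reset: what is moved stays moved. The work goes in short steps, Python scripts to look and compute and a tool call to move; the robot and the scene stay as the last step left them, time stands still between calls to the robot, and variables do not carry over. Pictures are saved under pics/ and viewed, and the job is handed in when it is done.

Besides the shell and the picture viewer there is one more tool, called after ">>>" by a JSON object that holds its "op" and its "data". apply_moves: Moves the arm, as the interface text tells. Its arguments: {"type":"object","properties":{"xyz":{"type":"array","items":{"type":"array","items":{"type":"number"}}},"turn":{"type":"array","items":{"type":"array","items":{"type":"number"}}},"gripper":{"type":"array","items":{"type":"number"}},"force":{"type":"number"}},"required":["xyz","turn","gripper"]}

```bash
ls; mkdir -p pics; cat > h.py <<'E'
import numpy as np, cv2
from bench import robot
def cam(name,fn=None):
    s=robot.get_state(); d=robot.read_camera(name)
    if fn: cv2.imwrite('pics/'+fn,d['image'])
    if 'world_to_cam' in d: T=np.linalg.inv(np.array(d['world_to_cam']))
    else:
        W=np.eye(4); W[:3,:3]=np.array(s['tcp_rot']); W[:3,3]=s['position']; T=W@np.array(d['T_tool_cam'])
    d['T']=T; return d
def K(d):
    f=240/np.tan(np.radians(d['vfov'])/2); return np.array([[f,0,d['cx']],[0,f,d['cy']],[0,0,1.]])
def ray(d,px,z):
    p=cv2.undistortPoints(np.array(px,float).reshape(-1,1,2),K(d),np.array([d['k1'],0,0,0.])).reshape(-1,2)
    r=np.c_[p[:,0],-p[:,1],-np.ones(len(p))]@d['T'][:3,:3].T
    o=d['T'][:3,3]; return o+r*((z-o[2])/r[:,2])[:,None]
def proj(d,P):
    P=np.atleast_2d(P); c=(P-d['T'][:3,3])@d['T'][:3,:3]
    c=c*[1,-1,-1]
    return cv2.projectPoints(c,np.zeros(3),np.zeros(3),K(d),np.array([d['k1'],0,0,0.]))[0].reshape(-1,2)
E
python3 - <<'E'
from h import *
s=robot.get_state(); print(s)
for n in('scene','top','wrist'):
    d=cam(n,n+'0.png'); print(n,d['vfov'],d['cx'],d['cy'],d['k1'],d['T'].round(3).tolist())
E
```

```text
pics
{'clock': 0.0, 'joint_pos': array([ 1.25521517,  0.57650707,  0.0248475 ,  1.437928  , -0.01499345,
        1.12897299, -0.05651513]), 'joint_vel': array([ 0.00019303,  0.00034417, -0.00164898,  0.00038227,  0.0012921 ,
       -0.00044093, -0.00129189]), 'tau': array([ 3.43413531e-04, -7.65776396e+01,  2.25092925e+00, -2.85976624e+01,
        1.54743344e-02,  1.26297792e-02,  2.31457000e-05]), 'position': array([ 0.15495237, -0.65650806,  0.2304525 ]), 'tcp_rot': array([[ 9.73254482e-01,  2.29729185e-01, -4.63922172e-04],
       [ 2.29729635e-01, -9.73253231e-01,  1.56338398e-03],
       [-9.23588270e-05, -1.62814713e-03, -9.99998670e-01]]), 'force': array([-0.90929525,  0.48895966, -0.21529015]), 'moment': array([ 0.07656362,  0.07427258, -0.04671033]), 'finger_gap': 0.08566921613482047}
scene 44.810983959221474 314.6475580455514 241.7841876261847 0.006744948990565773 [[0.739, 0.363, -0.568, 0.075], [-0.674, 0.404, -0.619, -0.369], [0.005, 0.84, 0.543, 0.502], [0.0, 0.0, 0.0, 1.0]]
top 50.466610658551836 318.2497679921014 244.0880207828385 -0.11828704862564632 [[0.182, 0.96, -0.214, 0.383], [-0.983, 0.177, -0.04, 0.14], [-0.001, 0.218, 0.976, 0.904], [0.0, 0.0, 0.0, 1.0]]
wrist 71.52466165756942 322.96802192683026 245.87964013029324 -0.028766815809126177 [[0.23, 0.932, 0.279, 0.225], [-0.973, 0.22, 0.066, -0.639], [0.0, -0.287, 0.958, 0.372], [0.0, 0.0, 0.0, 1.0]]
```

View pics/top0.png

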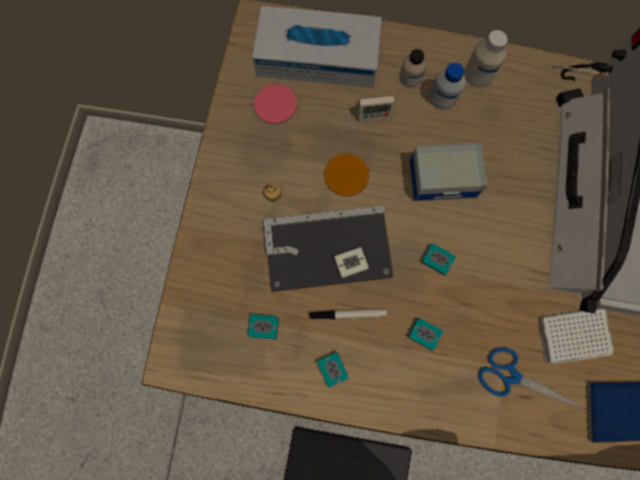

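View pics/scene0.png

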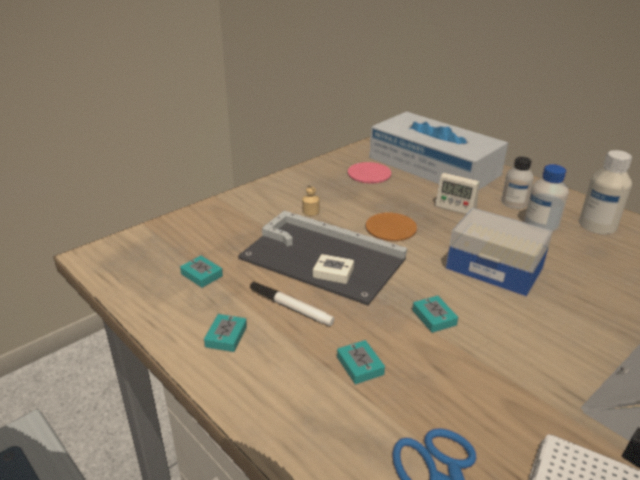

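The chip is the white block on the jig bed (top image 351,262). Possible mix-ups are the turquoise look-alikes at (263,327), (333,369), (426,334) and (438,259), the white timer at (376,108) and the white marker body at (360,314). Orange dish at (346,174), weight at (272,191). I'll check a close crop and measure.

```bash
python3 - <<'E'
from h import *
d=cam('top'); im=d['image']
c=cv2.resize(im[195:330,240:410],None,fx=4.5,fy=4.4,interpolation=cv2.INTER_CUBIC); cv2.imwrite('pics/crop1.png',c)
hsv=cv2.cvtColor(im,cv2.COLOR_BGR2HSV)
# chip
g=im.min(2); m=(g>120).astype(np.uint8); roi=np.zeros_like(m); roi[240:285,325:378]=1; m*=roi
cs,_=cv2.findContours(m,0,2); cc=max(cs,key=cv2.contourArea)
P=ray(d,cc.reshape(-1,2),0.024)[:,:2].astype(np.float32)
print('chip',cv2.minAreaRect(P), P.mean(0))
# bed
v=im.max(2); sat=hsv[...,1]
m=((v<75)).astype(np.uint8); roi=np.zeros_like(m); roi[200:297,255:400]=1; m*=roi
m=cv2.morphologyEx(m,cv2.MORPH_OPEN,np.ones((3,3)))
cs,_=cv2.findContours(m,0,2); cc=max(cs,key=cv2.contourArea)
P=ray(d,cc.reshape(-1,2),0.008)[:,:2].astype(np.float32)
print('bed',cv2.minAreaRect(P),cv2.boxPoints(cv2.minAreaRect(P)))
for p in im[250,[262,268,300,320,345,385,395]]:print(p)
cv2.imwrite('pics/m.png',cv2.resize(m[195:330,240:410]*255,None,fx=4,fy=4))
E
```

```text
chip ((0.5459407567977905, 0.10806221514940262), (0.014681210741400719, 0.04522520676255226), 29.894866943359375) [0.54404974 0.10804243]
bed ((0.5695717334747314, 0.15712884068489075), (0.12036136537790298, 0.2192339450120926), 17.09884262084961) [[0.47982144 0.24420625]
 [0.54428077 0.03466266]
 [0.659322   0.07005143]
 [0.5948627  0.27959502]]
[ 61  85 106]
[113 122 125]
[42 44 46]
[42 43 46]
[40 40 43]
[44 44 47]
[ 65  89 107]
```

View pics/crop1.png

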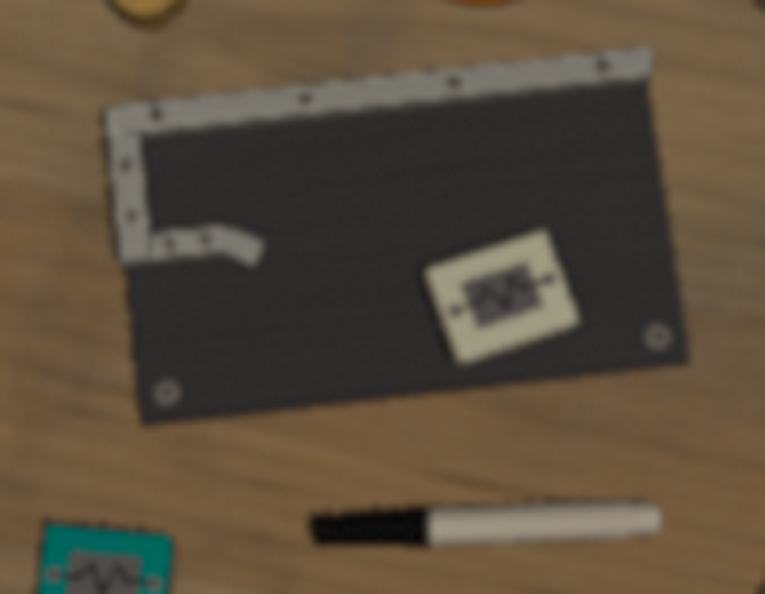

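View pics/m.png

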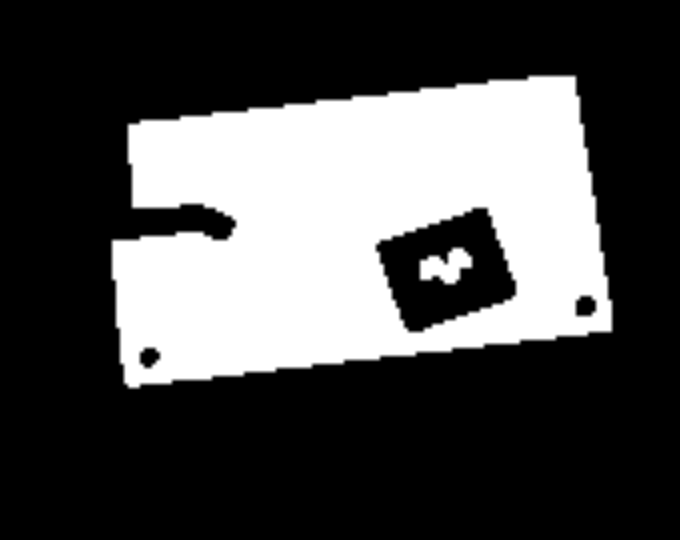

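The crop confirms it: white block, grey window, dark zigzag. Near corner at (460,365) in the crop, leftmost corner at (425,265). Next I compute the jig and chip poses.

```bash
cat >> h.py <<'E'
TH=np.radians(17.1)
def chip_top(d,roi,thr=120,z=.024):
    im=d['image']; m=(im.min(2)>thr).astype(np.uint8); r=np.zeros_like(m); r[roi[1]:roi[3],roi[0]:roi[2]]=1; m*=r
    m=cv2.morphologyEx(m,cv2.MORPH_OPEN,np.ones((3,3)))
    cs,_=cv2.findContours(m,0,2); cc=max(cs,key=cv2.contourArea)
    P=ray(d,cc.reshape(-1,2),z)[:,:2].astype(np.float32)
    return cc,P,cv2.minAreaRect(cv2.convexHull(P))
E
python3 - <<'E'
from h import *
d=cam('top'); im=d['image']
for t in(80,90,100):
    print(chip_top(d,(328,240,375,282),t)[2])
# bed edges fitted: take contour, lines
v=im.max(2);m=(v<70).astype(np.uint8); roi=np.zeros_like(m); roi[200:297,255:400]=1; m*=roi
m=cv2.morphologyEx(m,cv2.MORPH_OPEN,np.ones((3,3)))
cs,_=cv2.findContours(m,0,1); cc=max(cs,key=cv2.contourArea).reshape(-1,2)
P=ray(d,cc,0.008)[:,:2]
R=np.array([[np.cos(TH),-np.sin(TH)],[np.sin(TH),np.cos(TH)]])
O=np.array([.5742,.1585]); L=(P-O)@R
def fit(sel,nm):
    vx,vy,x,y=cv2.fitLine(P[sel].astype(np.float32),cv2.DIST_HUBER,0,.01,.01).ravel(); 
    print(nm,sel.sum(),np.degrees(np.arctan2(vy,vx)),(np.array([x,y])-O)@R)
fit((L[:,0]<-.06)&(abs(L[:,1])<.1),'near x=-65')
fit((L[:,1]<-.106)&(abs(L[:,0])<.045),'end y=-110')
fit((L[:,1]>.106)&(L[:,0]<-.01)&(L[:,0]>-.06),'end y=110')
Q=(ray(d,cc,0.022)[:,:2]); L2=(Q-O)@R; P=Q
fit((L2[:,0]>.045)&(L2[:,1]<.08)&(L2[:,1]>-.1),'rail x=53')
fit((abs(L2[:,1]-.096)<.006)&(L2[:,0]>.02)&(L2[:,0]<.045),'stop y=98')
E
```

```text
((0.5549960136413574, 0.11339418590068817), (0.04050789773464203, 0.0503387413918972), 29.164073944091797)
((0.5550912618637085, 0.11318899691104889), (0.03984801843762398, 0.04960533604025841), 29.80536651611328)
((0.545988917350769, 0.10808480530977249), (0.017926650121808052, 0.04853292554616928), 29.903335571289062)
near x=-65 112 -72.918274 [-0.06386138  0.00073325]
end y=-110 48 17.653364 [-0.0008385  -0.10815004]
end y=110 27 18.194944 [-0.03196826  0.10863727]
rail x=53 99 -72.77528 [ 0.0501785  -0.01011496]
stop y=98 14 17.14825 [0.03169532 0.09528364]
```

>>> {"op": "apply_moves", "data": {"xyz": [[26,-25,0],[26,-25,0],[26,-25,0],[26,-25,0],[26,-25,0],[26,-25,0],[26,-25,0],[26,-25,0],[26,-25,0],[26,-25,0]], "turn": [[0,0,-0.03],[0,0,-0.036],[0,0,0],[0,0,0],[0,0,0],[0,0,0],[0,0,0],[0,0,0],[0,0,0],[0,0,0]], "gripper": [18,18,18,18,18,18,18,18,18,18], "force": 20}}

```text
clock: 1.08
position: [0.333, -0.337, 0.2275]
tcp_rot: [[0.959, 0.283, -0.004], [0.283, -0.959, -0.003], [-0.004, 0.001, -1.0]]
force: [0.9, -0.6, -0.6]
finger_gap: 0.0152
```

```bash
cat >> h.py <<'E'
R=np.array([[np.cos(TH),-np.sin(TH)],[np.sin(TH),np.cos(TH)]])
O=np.array([.5742,.1585])-R[:,0]*.0008+R[:,1]*.0003
def st():
    s=robot.get_state(); p=s['position']; r=s['tcp_rot']
    print('t%.2f'%s['clock'],'pos',p.round(4),'jig mm',((p[:2]-O)@R*1000).round(1),'yaw-jig',round(float(np.arctan2(r[1,0],r[0,0])-TH),4),'tilt',r[:,2].round(4),'F jig',(s['force'][:2]@R).round(1),s['force'][2].round(1),'gap',round(s['finger_gap'],4))
    return s
def go(jx,jy,z):
    s=robot.get_state(); w=O+R@np.array([jx,jy])/1000
    print('tool shift mm',(s['tcp_rot'].T@(np.r_[w,z]-s['position'])*1000).round(1),'target',w)
E
python3 - <<'E'
from h import *
st(); go(-85,-35,.05)
E
```

```text
t1.08 pos [ 0.333  -0.337   0.2275] jig mm [-375.4 -403. ] yaw-jig -0.0113 tilt [-0.0039 -0.0026 -1.    ] F jig [ 0.7 -0.9] -0.6 gap 0.0152
tool shift mm [ 287.  -371.5  175.8] target [0.50239616 0.10010532]
```

>>> {"op": "apply_moves", "data": {"xyz": [[22,-31,0],[22,-31,0],[24,-31,0],[24,-31,0],[24,-31,0],[24,-31,0],[24,-31,6],[24,-31,10],[24,-31,12],[24,-31,12],[24,-31,12],[24,-31,12]], "turn": [[0,0,-0.011],[0,0,0],[0,0,0],[0,0,0],[0,0,0],[0,0,0],[0,0,0],[0,0,0],[0,0,0],[0,0,0],[0,0,0],[0,0,0]], "gripper": [18,18,18,18,18,18,18,18,18,18,18,18]}}

```text
clock: 2.08
position: [0.5011, 0.118, 0.166]
tcp_rot: [[0.957, 0.291, 0.01], [0.292, -0.957, -0.005], [0.008, 0.008, -1.0]]
force: [0.8, -0.6, -0.5]
finger_gap: 0.0152
```

```bash
python3 - <<'E'
from h import *
st(); go(-85,-35,.05)
d=cam('wrist','w1.png')
E
```

```text
t2.08 pos [0.5011 0.118  0.166 ] jig mm [-81.  -17.5] yaw-jig -0.0026 tilt [ 0.0098 -0.0052 -0.9999] F jig [ 0.6 -0.8] -0.5 gap 0.0152
tool shift mm [ -4.9  16.6 116.1] target [0.50239616 0.10010532]
```

View pics/w1.png

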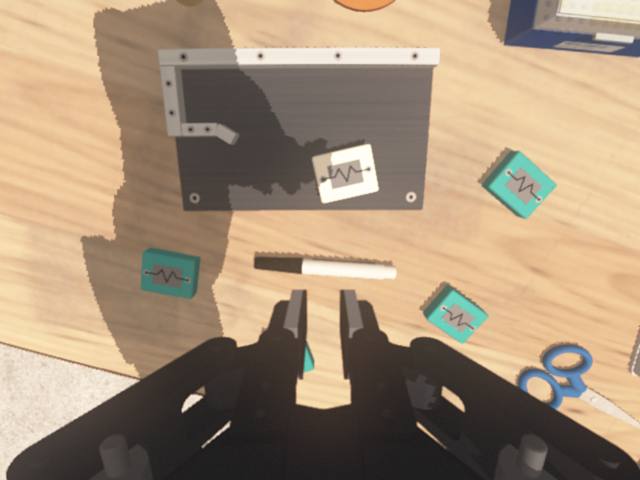

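The wrist view shows the jig, with the rail's inner edge running from about (180,68) to (438,65). The chip is at (346,174), the marker at (325,267), and the fingers sit between marker and camera. I'll cross-check the measurements from this view.

```bash
python3 - <<'E'
from h import *
d=cam('wrist')
J=lambda px,z:((ray(d,px,z)[:,:2]-O)@R*1000).round(1).tolist()
print('rail/stop corner(53,98), rail end(53,-110)',J([(181,68),(437,65)],.022))
print('bed near corners (-65,110),(-65,-110)',J([(184,211),(422,209)],.008))
print('chip corners',J([(312,156),(369,144),(378,187),(322,203)],.024))
print('marker ends',J([(255,263),(396,273)],.010))
print('finger tips', J([(300,290),(347,290)],d['T'][2,3]*0+.166))
E
```

```text
rail/stop corner(53,98), rail end(53,-110) [[55.8, 102.3], [59.0, -96.9]]
bed near corners (-65,110),(-65,-110) [[-59.5, 117.4], [-56.7, -98.9]]
chip corners [[-10.6, 0.4], [-0.8, -46.0], [-35.5, -55.1], [-49.3, -8.0]]
marker ends [[-108.4, 54.7], [-117.9, -78.8]]
finger tips [[-67.3, 2.2], [-67.2, -19.3]]
```

Consistent with the top view, apart from a common offset because the arm was still moving. Descending behind the chip.

>>> {"op": "apply_moves", "data": {"xyz": [[-2,8,30],[0,2,35],[0,0,30],[0,0,15],[0,0,0]], "turn": [[0,0,0],[0,0,0],[0,0,0],[0,0,0],[0,0,0]], "gripper": [18,18,18,18,18]}}

```text
clock: 2.6
position: [0.5057, 0.1157, 0.0523]
tcp_rot: [[0.952, 0.305, 0.014], [0.305, -0.952, 0.001], [0.013, 0.003, -1.0]]
force: [-0.9, 0.1, 0.1]
finger_gap: 0.0155
```

```bash
python3 - <<'E'
from h import *
s=st(); go(-85,-35,.012); print(s['tcp_rot'].round(4))
E
```

```text
t2.60 pos [0.5057 0.1157 0.0523] jig mm [-77.3 -21.1] yaw-jig 0.012 tilt [ 1.370e-02  7.000e-04 -9.999e-01] F jig [-0.8  0.4] 0.1 gap 0.0155
tool shift mm [-8.4 13.7 40.3] target [0.50239616 0.10010532]
[[ 9.521e-01  3.054e-01  1.370e-02]
 [ 3.054e-01 -9.522e-01  7.000e-04]
 [ 1.320e-02  3.500e-03 -9.999e-01]]
```

>>> {"op": "apply_moves", "data": {"xyz": [[-8,12,0],[-1,2,15],[0,0,15],[0,0,9],[0,0,0]], "turn": [[0.003,-0.013,0.012],[0,0,0],[0,0,0],[0,0,0],[0,0,0]], "gripper": [18,18,18,18,18]}}

```text
clock: 3.02
position: [0.5026, 0.0976, 0.0153]
tcp_rot: [[0.956, 0.292, 0.002], [0.292, -0.956, -0.001], [0.002, 0.001, -1.0]]
force: [-0.7, -0.1, 0.4]
finger_gap: 0.0155
```

```bash
python3 - <<'E'
from h import *
s=st(); go(-85,-35,.012); print(s['tcp_rot'].round(4))
d=cam('wrist','w2.png')
E
```

```text
t3.02 pos [0.5026 0.0976 0.0153] jig mm [-85.5 -37.5] yaw-jig -0.0017 tilt [ 2.e-03 -7.e-04 -1.e+00] F jig [-0.7  0.1] 0.4 gap 0.0155
tool shift mm [ 0.5 -2.5  3.3] target [0.50239616 0.10010532]
[[ 9.563e-01  2.924e-01  2.000e-03]
 [ 2.924e-01 -9.563e-01 -7.000e-04]
 [ 1.700e-03  1.300e-03 -1.000e+00]]
```

View pics/w2.png

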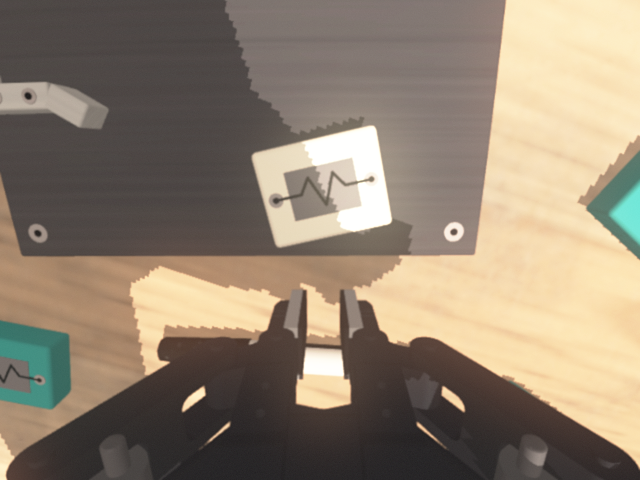

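The chip is ahead of the closed pads at (322,185), the marker is behind them and clear, and there is no contact force. Pushing towards the rail.

>>> {"op": "apply_moves", "data": {"xyz": [[8,-2,2],[8,0,1],[7,0,0],[6,0,0],[6,0,0],[6,0,0],[6,0,0],[6,0,0],[6,0,0],[6,0,0],[6,0,0]], "turn": [[0,0,0],[0,0,0],[0,0,0],[0,0,0],[0,0,0],[0,0,0],[0,0,0],[0,0,0],[0,0,0],[0,0,0],[0,0,0]], "gripper": [18,18,18,18,18,18,18,18,18,18,18]}}

```text
clock: 3.98
position: [0.5789, 0.1236, 0.0171]
tcp_rot: [[0.956, 0.293, 0.007], [0.293, -0.956, 0.001], [0.007, 0.001, -1.0]]
force: [-0.6, 0.4, 0.3]
finger_gap: 0.0153
```

```bash
python3 - <<'E'
from h import *
s=st(); print(s['tcp_rot'].round(4))
d=cam('wrist','w3.png')
E
```

```text
t3.98 pos [0.5789 0.1236 0.0171] jig mm [ -5. -35.] yaw-jig -0.0011 tilt [ 6.9e-03  6.0e-04 -1.0e+00] F jig [-0.5  0.6] 0.3 gap 0.0153
[[ 9.561e-01  2.929e-01  6.900e-03]
 [ 2.929e-01 -9.561e-01  6.000e-04]
 [ 6.800e-03  1.500e-03 -1.000e+00]]
```

View pics/w3.png

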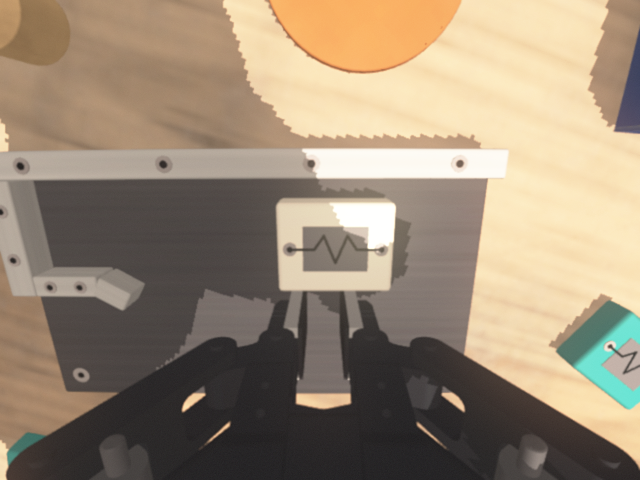

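The chip is aligned with the pads, its far edge at row 200 and the rail at row 178, which leaves about 9 mm. Pushing slowly to contact.

>>> {"op": "apply_moves", "data": {"xyz": [[3,0,3],[3,0,1],[3,0,0],[2,0,0],[2,0,0]], "turn": [[0.001,-0.007,0],[0,0,0],[0,0,0],[0,0,0],[0,0,0]], "gripper": [18,18,18,18,18]}}

```text
clock: 4.45
position: [0.588, 0.1263, 0.0116]
tcp_rot: [[0.956, 0.293, -0.011], [0.293, -0.956, -0.005], [-0.012, 0.001, -1.0]]
force: [-6.9, -1.1, 5.9]
finger_gap: 0.0153
```

```bash
python3 - <<'E'
from h import *
s=st()
d=cam('wrist','w4.png')
E
```

```text
t4.45 pos [0.588  0.1263 0.0116] jig mm [  4.6 -35.2] yaw-jig -0.0012 tilt [-0.0109 -0.0045 -0.9999] F jig [-6.9  1. ] 5.9 gap 0.0153
```

View pics/w4.png

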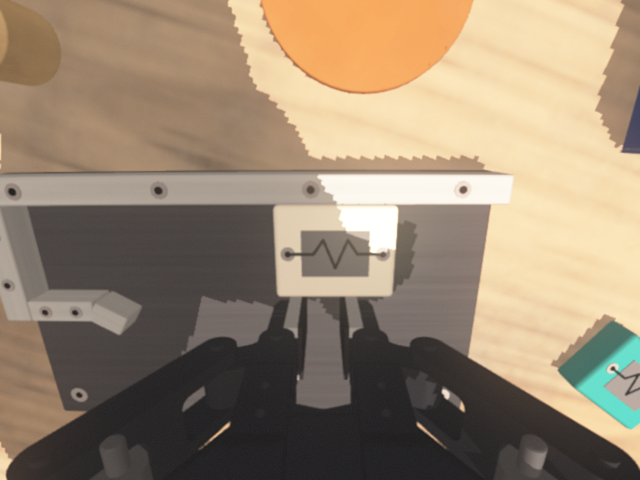

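The contact force of about 7 N and the picture agree: the chip's far edge (row 206) is flat on the rail, centred at col 335. Backing off now and going round to its -y end with the fingers shut.

>>> {"op": "apply_moves", "data": {"xyz": [[-6,0,0],[-15,0,0],[-5,0,-20],[0,5,-30],[5,25,-8],[15,25,0],[20,10,0],[5,0,0],[0,0,0]], "turn": [[0,0.011,0],[0,0,0],[0,0,0],[0,0,0],[0,0,0],[0,0,0],[0,0,0],[0,0,0],[0,0,0]], "gripper": [18,18,18,18,0,0,0,0,0]}}

```text
clock: 5.25
position: [0.6251, 0.0683, 0.0714]
tcp_rot: [[0.955, 0.296, -0.003], [0.296, -0.955, -0.002], [-0.004, 0.001, -1.0]]
force: [0.0, -0.4, -0.1]
finger_gap: 0.0002
```

```bash
python3 - <<'E'
from h import *
s=st(); go(34,-95,.04);print(s['tcp_rot'].round(4))
d=cam('wrist','w5.png')
E
```

```text
t5.25 pos [0.6251 0.0683 0.0714] jig mm [  23.  -101.5] yaw-jig 0.0022 tilt [-0.0034 -0.0023 -1.    ] F jig [-0.1 -0.4] -0.1 gap 0.0002
tool shift mm [11.2 -6.5 31.4] target [0.63377795 0.07774854]
[[ 0.9551  0.2962 -0.0034]
 [ 0.2962 -0.9551 -0.0023]
 [-0.0039  0.0012 -1.    ]]
```

View pics/w5.png

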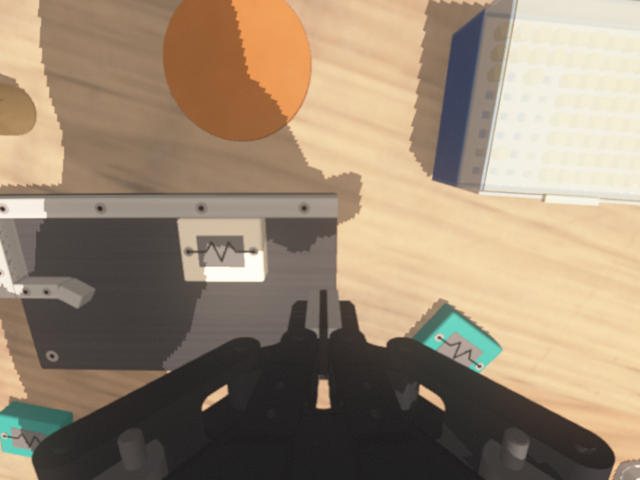

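```bash
python3 - <<'E'
from h import *
st(); d=cam('wrist')
J=lambda px,z:((ray(d,px,z)[:,:2]-O)@R*1000).round(1).tolist()
print('chip',J([(178,219),(266,219),(263,282),(184,282)],.024))
print('rail far end (53,-110)',J([(337,218)],.022), 'tip',J([(323,291)],.071))
print(proj(d,np.array(robot.get_state()['position'])))
E
```

```text
t5.30 pos [0.6246 0.0683 0.0713] jig mm [  22.5 -101.4] yaw-jig 0.0024 tilt [-0.0037 -0.0025 -1.    ] F jig [ 0.7 -0.5] 0.2 gap -0.0005
chip [[54.4, -16.6], [54.5, -67.7], [15.1, -64.0], [14.9, -15.4]]
rail far end (53,-110) [[54.7, -108.8]] tip [[30.7, -100.6]]
[[322.9684039  308.69534814]]
```

Chip centre is about (34.7,-41) in jig mm, against the rail. Dropping in behind it.

>>> {"op": "apply_moves", "data": {"xyz": [[11,-5,10],[1,-1,25],[0,0,18],[0,0,4],[0,0,0]], "turn": [[0,0.003,0.002],[0,0,0],[0,0,0],[0,0,0],[0,0,0]], "gripper": [0,0,0,0,0]}}

```text
clock: 5.77
position: [0.6312, 0.0843, 0.0105]
tcp_rot: [[0.954, 0.3, -0.003], [0.3, -0.954, 0.001], [-0.003, -0.002, -1.0]]
force: [0.4, -0.1, -0.5]
finger_gap: -0.0003
```

```bash
python3 - <<'E'
from h import *
s=st(); go(34,-80,.013);print(s['tcp_rot'].round(4))
d=cam('wrist','w6.png')
E
```

```text
t5.77 pos [0.6312 0.0843 0.0105] jig mm [ 33.4 -88. ] yaw-jig 0.0065 tilt [-3.1e-03  7.0e-04 -1.0e+00] F jig [ 0.3 -0.2] -0.5 gap -0.0003
tool shift mm [ 0.6 -8.  -2.5] target [0.62936734 0.09208544]
[[ 9.539e-01  3.003e-01 -3.100e-03]
 [ 3.003e-01 -9.539e-01  7.000e-04]
 [-2.800e-03 -1.600e-03 -1.000e+00]]
```

View pics/w6.png

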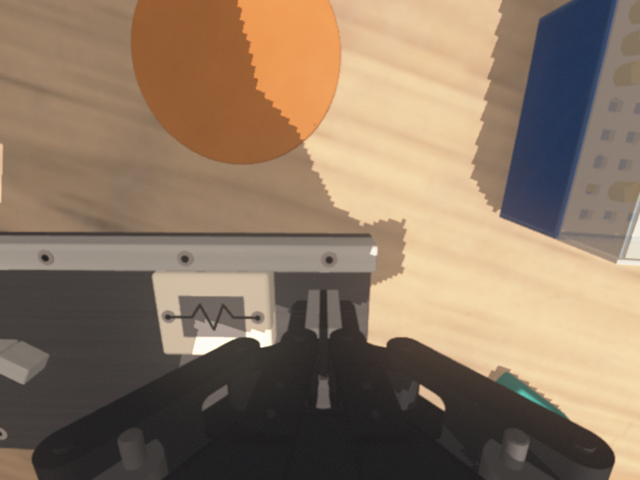

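Pads are behind the chip's -y end (col 275), clear of the rail. Pushing along the rail.

>>> {"op": "apply_moves", "data": {"xyz": [[0,-5,-2],[0,-6,0],[0,-6,0],[0,-6,0],[0,-6,0],[0,-6,0],[0,-6,0],[0,-6,0],[0,-6,0],[0,-6,0],[0,-6,0]], "turn": [[0,0.003,0.006],[0,0,0],[0,0,0],[0,0,0],[0,0,0],[0,0,0],[0,0,0],[0,0,0],[0,0,0],[0,0,0],[0,0,0]], "gripper": [0,0,0,0,0,0,0,0,0,0,0]}}

```text
clock: 6.73
position: [0.6117, 0.1538, 0.0175]
tcp_rot: [[0.956, 0.294, 0.005], [0.294, -0.956, 0.003], [0.006, -0.001, -1.0]]
force: [0.4, 0.1, 0.6]
finger_gap: 0.0
```

```bash
python3 - <<'E'
from h import *
s=st();print(s['tcp_rot'].round(4))
d=cam('wrist','w7.png')
E
```

```text
t6.73 pos [0.6117 0.1538 0.0175] jig mm [ 35.3 -15.8] yaw-jig 0.0001 tilt [ 0.0054  0.0029 -1.    ] F jig [ 0.4 -0. ] 0.6 gap 0.0
[[ 0.9557  0.2942  0.0054]
 [ 0.2942 -0.9558  0.0029]
 [ 0.006  -0.0012 -1.    ]]
```

View pics/w7.png

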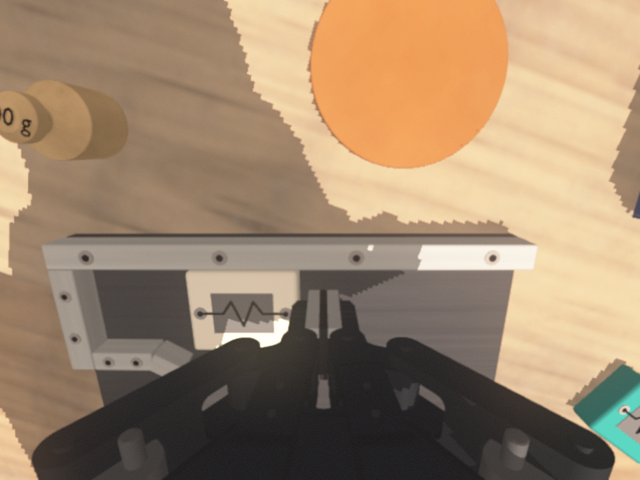

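Chip is still square on the rail (top edge at row 271) with its leading edge at col 188; the mouth of the pocket is next. Lowering a little and continuing.

>>> {"op": "apply_moves", "data": {"xyz": [[0,-3,4],[0,-5,0],[0,-5,0],[0,-5,0],[0,-5,0],[0,-5,0],[0,-3,0]], "turn": [[0.003,-0.005,0],[0,0,0],[0,0,0],[0,0,0],[0,0,0],[0,0,0],[0,0,0]], "gripper": [0,0,0,0,0,0,0]}}

```text
clock: 7.37
position: [0.6051, 0.1796, 0.0157]
tcp_rot: [[0.957, 0.29, 0.004], [0.29, -0.957, -0.003], [0.003, 0.004, -1.0]]
force: [0.6, -3.1, 2.8]
finger_gap: 0.0001
```

```bash
python3 - <<'E'
from h import *
s=st();print(s['tcp_rot'].round(4))
d=cam('wrist','w8.png')
E
```

```text
t7.37 pos [0.6051 0.1796 0.0157] jig mm [36.5 10.8] yaw-jig -0.0044 tilt [ 0.0041 -0.003  -1.    ] F jig [-0.3 -3.1] 2.8 gap 0.0001
[[ 0.9571  0.2898  0.0041]
 [ 0.2899 -0.9571 -0.003 ]
 [ 0.003   0.004  -1.    ]]
```

View pics/w8.png

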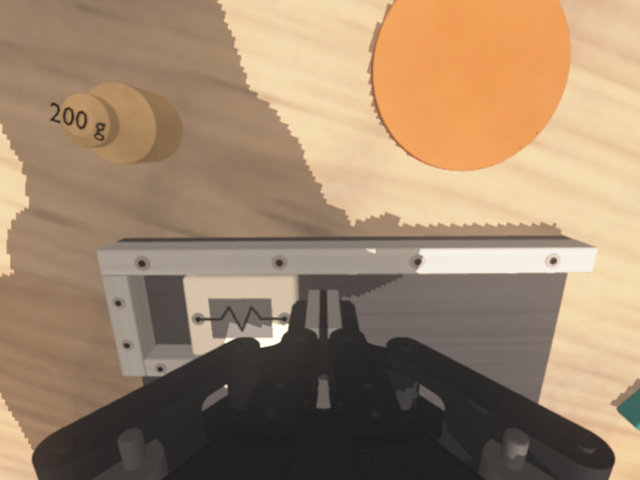

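Chip is entering the pocket, with about 16 mm left to the end stop (gap col 150 to 185).

>>> {"op": "apply_moves", "data": {"xyz": [[-1,-4,1],[0,-4,0],[0,-4,0],[0,-3,0],[0,-3,0]], "turn": [[0,-0.003,-0.004],[0,0,0],[0,0,0],[0,0,0],[0,0,0]], "gripper": [0,0,0,0,0]}}

```text
clock: 7.83
position: [0.6004, 0.1947, 0.0157]
tcp_rot: [[0.956, 0.292, 0.004], [0.292, -0.956, -0.007], [0.002, 0.008, -1.0]]
force: [1.3, -2.7, 5.0]
finger_gap: -0.0002
```

```bash
python3 - <<'E'
from h import *
s=st();print(s['tcp_rot'].round(4))
d=cam('wrist','w9.png')
E
```

```text
t7.83 pos [0.6004 0.1947 0.0157] jig mm [36.5 26.5] yaw-jig -0.0022 tilt [ 0.0041 -0.0072 -1.    ] F jig [ 0.5 -3. ] 5.0 gap -0.0002
[[ 0.9564  0.2919  0.0041]
 [ 0.292  -0.9564 -0.0072]
 [ 0.0018  0.0081 -1.    ]]
```

View pics/w9.png

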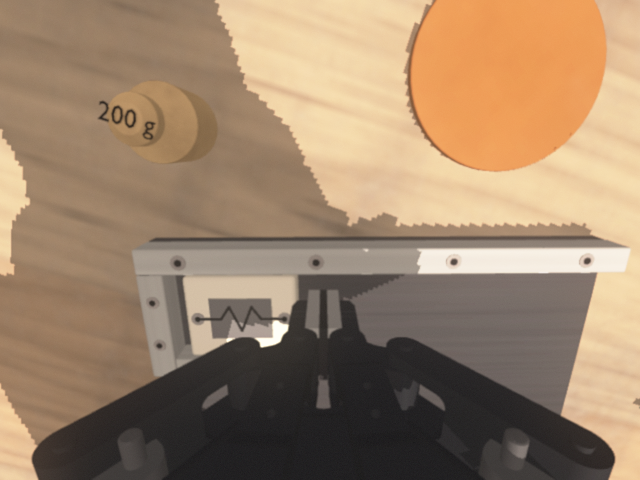

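About 8 mm remain. Fz is 5 N, probably because the finger shoulder is resting on the chip's edge, so I'll raise slightly and finish the push until the force rises.

>>> {"op": "apply_moves", "data": {"xyz": [[-1,0,-2],[0,-4,0],[0,-3,0],[0,-3,0]], "turn": [[0.004,-0.003,0],[0,0,0],[0,0,0],[0,0,0]], "gripper": [0,0,0,0]}}

```text
clock: 8.22
position: [0.5962, 0.2058, 0.0178]
tcp_rot: [[0.956, 0.293, -0.0], [0.293, -0.956, -0.003], [-0.001, 0.002, -1.0]]
force: [-0.2, -0.8, -0.1]
finger_gap: -0.0001
```

```bash
python3 - <<'E'
from h import *
s=st();print(s['tcp_rot'].round(4))
d=cam('wrist','w10.png')
E
```

```text
t8.22 pos [0.5962 0.2058 0.0178] jig mm [35.7 38.5] yaw-jig -0.0015 tilt [-4.0e-04 -2.6e-03 -1.0e+00] F jig [-0.4 -0.7] -0.1 gap -0.0001
[[ 9.562e-01  2.926e-01 -4.000e-04]
 [ 2.926e-01 -9.562e-01 -2.600e-03]
 [-1.100e-03  2.400e-03 -1.000e+00]]
```

View pics/w10.png

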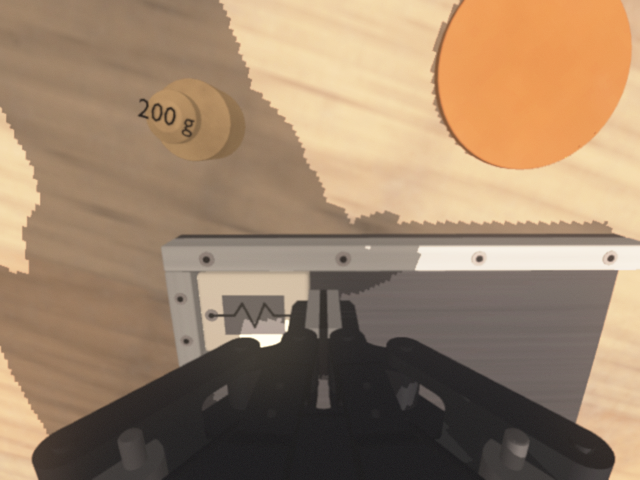

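The chip's leading edge (col 197) has reached the stop's inner edge (col 194). Checking with a gentle firm push.

>>> {"op": "apply_moves", "data": {"xyz": [[0,-2,0],[0,-2,0],[0,-2,0]], "turn": [[0,0,0],[0,0,0],[0,0,0]], "gripper": [0,0,0]}}

```text
clock: 8.52
position: [0.5953, 0.2086, 0.0177]
tcp_rot: [[0.957, 0.291, 0.001], [0.291, -0.957, -0.007], [-0.002, 0.007, -1.0]]
force: [3.0, -7.4, 4.4]
finger_gap: -0.0001
```

```bash
python3 - <<'E'
from h import *
s=st()
d=cam('wrist','w11.png')
E
```

```text
t8.52 pos [0.5953 0.2086 0.0177] jig mm [35.7 41.4] yaw-jig -0.003 tilt [ 6.0e-04 -7.2e-03 -1.0e+00] F jig [ 0.7 -8. ] 4.4 gap -0.0001
```

View pics/w11.png

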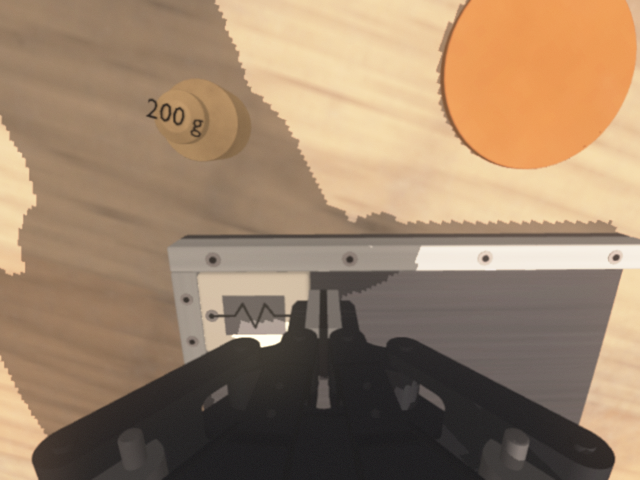

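An 8 N reaction and no gap at the stop: home. Backing off straight along -y, then up.

>>> {"op": "apply_moves", "data": {"xyz": [[0,5,0],[0,15,0],[0,20,0],[0,10,-20],[-10,20,-30],[-20,20,-25],[-20,10,-20],[0,0,0],[0,0,0]], "turn": [[0,0,0],[0,0,0],[0,0,0],[0,0,0],[0,0,0],[0,0,0],[0,0,0],[0,0,0],[0,0,0]], "gripper": [0,0,0,0,0,0,0,0,0]}}

```text
clock: 9.32
position: [0.5752, 0.0909, 0.1136]
tcp_rot: [[0.956, 0.293, -0.005], [0.293, -0.956, -0.006], [-0.007, 0.004, -1.0]]
force: [-0.4, 0.2, -0.5]
finger_gap: 0.0002
```

```bash
python3 - <<'E'
from h import *
s=st()
d=cam('wrist','w12.png'); im=d['image']
t=cam('top','t12.png')
cv2.imwrite('pics/t12c.png',cv2.resize(t['image'][195:330,240:410],None,fx=4.4,fy=4.4,interpolation=cv2.INTER_CUBIC))
E
```

```text
t9.32 pos [0.5752 0.0909 0.1136] jig mm [-18.1 -65.2] yaw-jig -0.0013 tilt [-0.0052 -0.0057 -1.    ] F jig [-0.3  0.3] -0.5 gap 0.0002
```

View pics/w12.png

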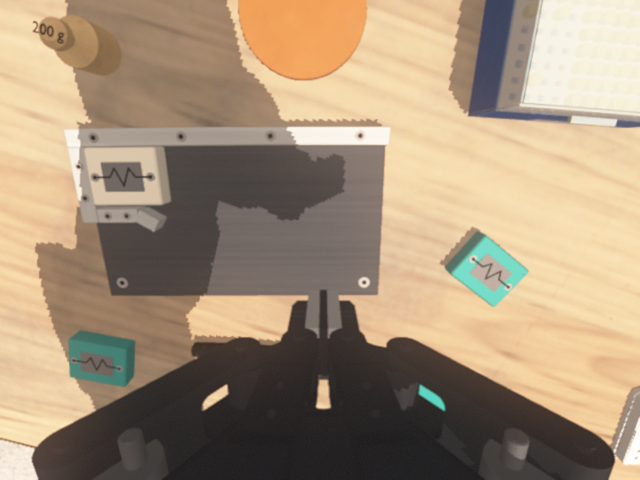

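View pics/t12c.png

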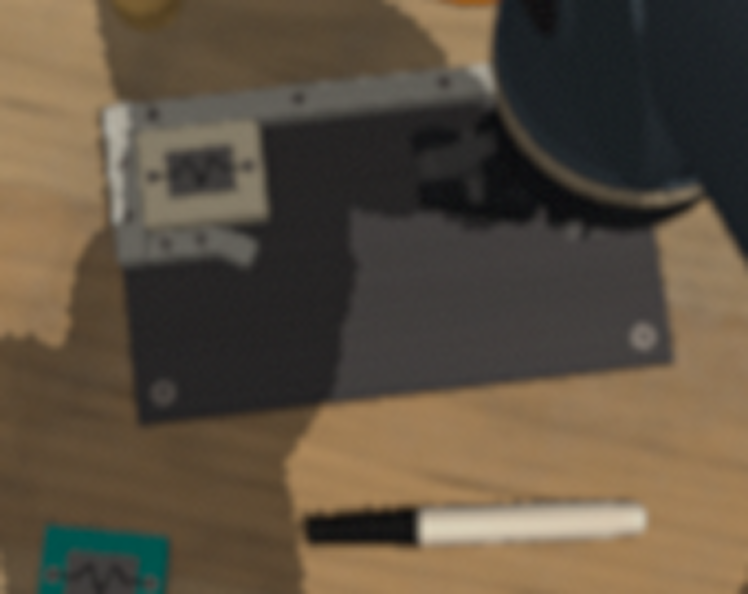

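The chip looks seated at wrist (124,176). For the 3 mm tolerance I want a closer view from directly above, with the arm still.

>>> {"op": "apply_moves", "data": {"xyz": [[-5,-30,-5],[-5,-30,0],[-5,-30,0],[-5,-20,0],[0,0,0],[0,0,0],[0,0,0],[0,0,0]], "turn": [[0,0,0],[0,0,0],[0,0,0],[0,0,0],[0,0,0],[0,0,0],[0,0,0],[0,0,0]], "gripper": [0,0,0,0,0,0,0,0]}}

```text
clock: 10.08
position: [0.5217, 0.2006, 0.1088]
tcp_rot: [[0.954, 0.3, -0.016], [0.3, -0.954, -0.005], [-0.016, 0.0, -1.0]]
force: [0.1, -1.1, 0.3]
finger_gap: 0.0001
```

```bash
python3 - <<'E'
from h import *
s=st()
d=cam('wrist','w13.png'); im=d['image']
c=proj(d,np.r_[O+R@[.033,.073],.024])[0].astype(int); print(c)
x0=max(c[0]-90,0);y0=max(c[1]-65,0);print(x0,y0)
cv2.imwrite('pics/w13c.png',cv2.convertScaleAbs(cv2.resize(im[y0:y0+135,x0:x0+180],None,fx=4.4,fy=4.4,interpolation=cv2.INTER_CUBIC),alpha=1.4))
E
```

```text
t10.08 pos [0.5217 0.2006 0.1088] jig mm [-37.1  55.3] yaw-jig 0.0066 tilt [-0.0156 -0.005  -0.9999] F jig [-0.2 -1.1] 0.3 gap 0.0001
[297 148]
207 83
```

View pics/w13c.png

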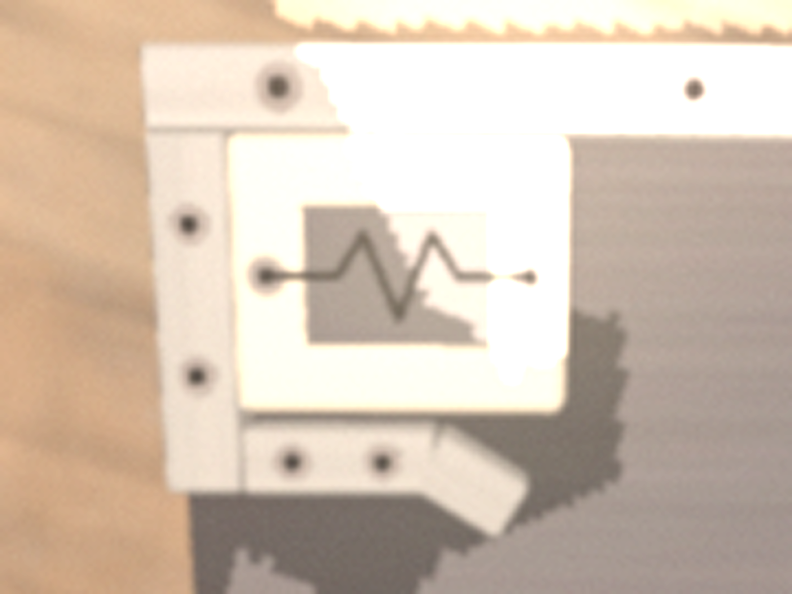

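The close-up shows the chip tight against the stop (left edge, cols 228 to 240) and the rail (top edge, row 133). The only gap is the expected 3 mm or so at the outer wall, and the chip is square. The arm is clear at z = 0.11.

```bash
python3 - <<'E'
from h import *
t=cam('top','t13.png')
for nm,rgb in (('orange',None),):
    a=cv2.cvtColor(cv2.imread('pics/top0.png'),cv2.COLOR_BGR2HSV); b=cv2.cvtColor(t['image'],cv2.COLOR_BGR2HSV)
    for h in(a,b):
        m=cv2.inRange(h,(5,180,60),(16,255,255)); m[:150]=0;m[200:]=0;m[:,:320]=0;m[:,375:]=0
        M=cv2.moments(m,True); print('dish',M['m00'],M['m10']/max(M['m00'],1),M['m01']/max(M['m00'],1))
st(); robot.close_job()
E
```

```text
dish 165.0 346.54545454545456 175.52121212121213
dish 78.0 357.78205128205127 169.56410256410257
t10.18 pos [0.5219 0.1999 0.1091] jig mm [-37.   54.7] yaw-jig 0.0053 tilt [-0.0153 -0.005  -0.9999] F jig [-0.1  0.3] -0.5 gap 0.0001
the job is handed in; nothing more can be done
```

View pics/t13.png

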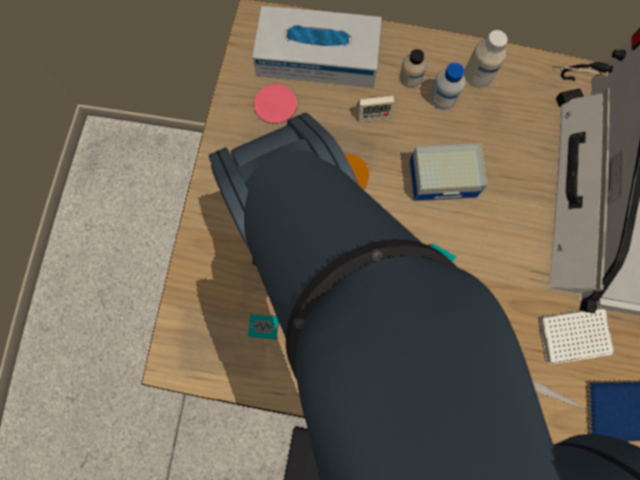

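The chip is seated in the corner pocket and the job is handed in at 10.2 s of the 48 s allowed; no verdict was reported. I pushed it square against the rail with the fingertips held slightly apart. With the fingers shut, I then slid it along the rail to the end stop. I backed off along -y and moved the arm clear.

**Checks that agreed:**
- **Contact forces:** about 7 N at the rail and about 8 N at the end stop.
- **Fit:** a close wrist picture taken after release shows the chip flat against both the rail and the stop, and square. The only gap is the expected one of about 3 mm at the outer wall. I judged this from the picture, not from a numeric pose measurement.
- **Arm clear:** it ended at about z = 0.11 m with roughly zero force.

**Checks that disagreed or were incomplete:**
- **Downward force:** 3–5 N appeared during the along-rail push and again in the last press against the stop. It was probably the finger shoulder resting on the chip's edge. I raised the tool 2 mm partway; no lifting or tipping showed in the pictures.
- **Dish position:** a last comparison from the top camera put the dish about 11 pixels from its starting place. The arm was hiding part of the dish in that picture, so the number is not valid.
- **Bystanders:** none showed any sign of being moved in the wrist views, and I saw no contact force near them. I did not measure their final positions.

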